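Lay out dissecting instruments from a light leaning stand

TASK

Lay out the instruments for the next dissection: draw the blue-handled one straight out along its leaning sleeve and lay it gently down, flat in the blue-marked half of the steel tray; then do the same with the yellow-handled one in the yellow-marked half, both with the butt of the handle towards the tray end that has the red grip. The white stand is light: it must not tip or be dragged along, and the grey-handled instrument stays home in it. Leave the beaker, the bottle and the dishes where they are and do not bump the lamp.

Things in the scene. Friction and masses are not known exactly. Their poses are not given: they have to be found in the camera images.
- stand: Light loose white stand, about 160 g empty, with three instruments in any order. Base plate 125 x 165 x 6 mm (x -60 to +65 mm); origin on its underside; +x: the way the instruments lean, away from the robot. Three sleeves at y = -60, 0, +60 mm. The handles overhang the plate: pressing on them tips the stand.
- stand_mouth (a point): Centre of the middle sleeve's open mouth (x 32, y 0, z 85 mm on the stand). The sleeves rise 40 degrees above level towards the stand's +x; square, 31 mm outside, 25 mm inside, 100 mm deep, closed at the bottom. An instrument fits with 5 mm of play, rests on the lower side, and comes free after 100 mm of pull along the sleeve
- blue: Blue-handled, 170 mm long, about 50 g: handle 110 mm, 20 x 20 mm square; steel shaft 60 mm, 8 mm thick, ending in a flat lancet. Origin: handle centre, on the axis; +x runs along the axis to the butt (x = 55 mm), shaft tip at x = -115 mm. In the stand +x points up and away from the robot, 40 degrees above level, y level; 70 mm of handle stand out of the sleeve.
- yellow: Yellow-handled, 170 mm long, about 50 g: handle 110 mm, 20 x 20 mm square; steel shaft 60 mm, 8 mm thick, ending in a small blade. Origin: handle centre, on the axis; +x runs along the axis to the butt (x = 55 mm), shaft tip at x = -115 mm. In the stand +x points up and away from the robot, 40 degrees above level, y level; 70 mm of handle stand out of the sleeve.
- grey: Grey-handled, 170 mm long, about 50 g: handle 110 mm, 20 x 20 mm square; steel shaft 60 mm, 8 mm thick, plain. Origin: handle centre, on the axis; +x runs along the axis to the butt (x = 55 mm), shaft tip at x = -115 mm. In the stand +x points up and away from the robot, 40 degrees above level, y level; 70 mm of handle stand out of the sleeve. Stays in the stand.
- blue_grip (a point): Point on the blue instrument's axis: on the bare part of the handle, 25 mm from the handle's centre towards the butt, 40 mm out of the sleeve's mouth: a good place to grasp, 20 mm wide.
- blue_butt (a point): Point on the blue instrument's axis: end of the handle.
- blue_tip (a point): Point on the blue instrument's axis: tip of the steel shaft.
- yellow_grip (a point): Point on the yellow instrument's axis: on the bare part of the handle, 25 mm from the handle's centre towards the butt, 40 mm out of the sleeve's mouth: a good place to grasp, 20 mm wide.
- yellow_butt (a point): Point on the yellow instrument's axis: end of the handle.
- yellow_tip (a point): Point on the yellow instrument's axis: tip of the steel shaft.
- tray: Fixed steel tray 220 (x) x 190 (y) mm, walls 18 high, 3 thick, floor 4 mm; origin under its centre. A wall along x at y = 0 makes two halves, 214 x 92 mm inside: at +y (centre y = 47 mm) with a blue floor stripe along its outer wall, at -y (y = -47 mm) a yellow one. Red grip bar outside the +x end, away from the robot. The axis of an instrument lying flat is at z = 14 mm.
- lamp: Fixed bench lamp, an obstacle between the places of stand and tray: black round foot 110 mm across, post 18 mm thick, and a white head 100 x 50 x 22 mm between 334 and 356 mm up, which reaches from 85 mm on the -x side of the post to 15 mm on the other side. Origin under the foot, on the post's axis.
- beaker: Bystander: loose glass beaker, 64 mm across, 85 mm high, origin under its centre.
- bottle: Bystander: loose white bottle, 60 mm across, 150 mm high, origin under its centre.
- dishes: Bystander: loose stack of three clear dishes, 90 mm across, 45 mm high, origin under its centre.
Not all that is in view belongs to the job. There is more than one size of the yellow; the one meant has the size given above. Of the things like the blue, leave any that is orange; of the rest the larger one is meant.

How it is judged:
On the way, in this order (a step that is already met when the one before it is completed fails the run):
1. the blue instrument lies released in the blue half, butt towards the red grip (z of blue_butt in the frame of tray between 0.008 and 0.02 m and y of blue_butt in the frame of tray between 0 and 0.094 m and x of blue_butt in the frame of tray between -0.11 and 0.11 m and z of blue_tip in the frame of tray between 0.008 and 0.02 m and y of blue_tip in the frame of tray between 0 and 0.094 m and x of blue_tip in the frame of tray between -0.11 and 0.11 m and x of blue_butt in the frame of tray above 0.03 m and linear speed of blue below 0.03 m/s and contact force between the fingers and blue below 0.05 N), for 0.2 s.
2. the yellow instrument lies released in the yellow half, butt towards the red grip (z of yellow_butt in the frame of tray between 0.008 and 0.02 m and y of yellow_butt in the frame of tray between -0.094 and 0 m and x of yellow_butt in the frame of tray between -0.11 and 0.11 m and z of yellow_tip in the frame of tray between 0.008 and 0.02 m and y of yellow_tip in the frame of tray between -0.094 and 0 m and x of yellow_tip in the frame of tray between -0.11 and 0.11 m and x of yellow_butt in the frame of tray above 0.03 m and linear speed of yellow below 0.03 m/s and contact force between the fingers and yellow below 0.05 N), for 0.2 s.
At the end, for the whole second after the job is handed in: Blue in the blue half, yellow in the yellow half, flat on the floor (axis ends 8 to 20 mm above the tray's underside), butts towards the red grip, released, at rest; stand upright within 3 degrees and 20 mm of its place, grey still in it (within 30 mm) (all of step 1 and all of step 2 and angle between stand's own z axis and vertical below 0.05 rad and distance of stand from where it was at the start of the episode below 0.02 m and distance of grey from where it was at the start of the episode below 0.03 m and linear speed of stand below 0.03 m/s); the robot touches nothing.
It fails at once if the stand tips by more than 8 degrees or is dragged more than 20 mm (angle between stand's own z axis and vertical above 0.14 rad or distance of stand from where it was at the start of the episode above 0.02 m).
It fails at once if the grey instrument is moved more than 30 mm (distance of grey from where it was at the start of the episode above 0.03 m).
It fails at once if an instrument is dropped or thrown into the tray (faster than 0.6 m/s just above it) ((horizontal distance between blue and tray below 0.13 m and z of blue in the frame of tray below 0.045 m and linear speed of blue above 0.6 m/s) or (horizontal distance between yellow and tray below 0.13 m and z of yellow in the frame of tray below 0.045 m and linear speed of yellow above 0.6 m/s)).
It fails at once if a bystander is pushed more than 20 mm or tipped (distance of any of beaker, bottle, dishes from where it was at the start of the episode above 0.02 m or angle between any of beaker, bottle, dishes's own z axis and vertical above 0.25 rad).
It fails at once if the robot or what it holds bumps the lamp (over 3 N) (contact force between anything else and lamp above 3 N).
It also fails if it takes over 72 s, if anything falls off the work surface, if the arm or the gripper's body presses on something with over 40 N, if the wrist force passes 120 N, or if a joint passes its speed limit or range.

ROBOT

A 6-joint arm with a two-finger parallel gripper is mounted at the origin on the work surface. World frame = base frame: x ahead of the robot, y to its left, z up, the work surface at z = 0. Lengths are in m, angles in rad, forces in N, time in s.
With the tool pointing down it reaches from about 0.35 to 0.975 m from the base axis. Payload 4.9 kg.
Tool frame: the origin (TCP) lies between the finger pads; the fingertips stand 19 mm ahead of it and the grasp point (between the pads) is the TCP; z points along the fingers, y is the direction in which the jaws open and shut (so a half turn about z gives the same grasp; the last joint's range is limited). The gripper opens to 85 mm and grips with 20 to 120 N. Pads are 22 mm wide; open, the fingers measure 114 mm over their backs; the gripper's body (76 mm by 85 mm) begins 54 mm behind the grasp point. The pads swing forward as they close: fully open they stand 13 mm farther back than shut.
Start: joints at [-1.469, 0.053, 1.613, -0, 1.476, -0.119], TCP at [0.137, -0.61, 0.25] pointing down, gripper open.
Joint ranges: [-3.01, 3.01], [-1.01, 2.22], [0.06, 2.58], [-1.02, 4.17], [0.09, 2.62], [-3.14, 3.14]. Speed limits (rad/s): [2.57, 2.57, 3.14, 3.14, 3.14, 3.14].

INTERFACE

Orientations are given as a unit quaternion [w, x, y, z].
In Python, from plant import state, grab_frame, calibration, job_done gives the robot as it stands. The module is installed in compiled form; this text tells all that it offers.
- The arm moves only by the tool servo_tool, never from a script. Its argument "deltas" is a list that holds one entry, the list of rows, each a list of 5 numbers: the finger opening in mm, from 0 to 85.4, then the shift along the world's x, y, z in mm, then the turn about the world's z in units of 6 degrees (1.0 is 6 degrees). A call has 1 to 5 rows; each row is the pose to reach, as a shift and turn from the pose commanded when the call began; what a row does not reach only later rows make up. A row lasts 1/8 s, in which the tool goes at most 62.5 mm and 10.7 degrees, less where a joint would pass 70% of its speed; a pose out of reach is approached as far as the arm can. A call with a gripper value outside its range is refused whole. The fingers move at their own pace and stop on an object; the grip force is fixed at half the most. Time passes only in rows, so rows that repeat a pose let the fingers close. It gives the time, the measured TCP pose, the force and the opening at its end, in the units of the state.
- state(): the state, without advancing time (a new reading comes with each control period).
- grab_frame(name): name is "scene" or "top"; returns the picture (420x560x3 uint8, red, green, blue); there is no depth.
- calibration(name): a dict with "intrinsics" (3x3 intrinsics, pixels), "world_from_camera" (4x4, takes a point from camera to world coordinates). Camera axes: x right, y down, z forward; pixel columns grow to the right and rows downward; lengths in m; the calibration is good to about 2 mm. A picture is of the moment at which its call begins. calibration takes no time and is no camera call.
- job_done(): hands the job in, once; it reports no verdict.
The state is a dict: "time": time; "joint_pos": joint angles; "joint_vel": joint speeds; "joint_efforts": joint torques, N m; "tool_pos": TCP position; "tool_rot": TCP orientation; "contact_force": force on the tool from outside, world axes, zero at the start; "ft_torque": the same for the moment, N m; "gripper_width": opening from 0.0 (shut) to 1.0 (fully open).
Only numpy, scipy, OpenCV 4.12 (cv2) and the standard library are available. Lean on these libraries where they do the work, as an engineer would, in place of code of your own. Each camera call takes 0.05 s, during which the arm holds its last target.

## Working session

There is one attempt and no reset: what is moved stays moved. The work goes in short steps, Python scripts to look and compute and a tool call to move; the robot and the scene stay as the last step left them, time stands still between calls to the robot, and variables do not carry over. Pictures are saved under pics/ and viewed, and the job is handed in when it is done.

Besides the shell and the picture viewer there is one more tool, called after "Call:" in YAML: its name, and indented under it one key for each argument. servo_tool: Moves the arm, as the interface text tells. Its arguments: {"type":"object","properties":{"deltas":{"type":"array","items":{"type":"array","items":{"type":"array","items":{"type":"number"}}}}},"required":["deltas"]}

```bash
mkdir -p pics; ls
cat > h.py <<'E'
import numpy as np, cv2
from plant import state, grab_frame, calibration, job_done
def save(n,im,s=1):
    cv2.imwrite('pics/'+n,cv2.resize(cv2.cvtColor(im,cv2.COLOR_RGB2BGR),None,fx=s,fy=s,interpolation=cv2.INTER_CUBIC))
def ray(n,u,v):
    c=calibration(n);K=np.array(c['intrinsics']);T=np.array(c['world_from_camera'])
    d=T[:3,:3]@np.linalg.solve(K,[u,v,1.]);return T[:3,3],d/np.linalg.norm(d)
def plane(n,u,v,z):
    o,d=ray(n,u,v);return o+d*(z-o[2])/d[2]
def proj(n,p):
    c=calibration(n);K=np.array(c['intrinsics']);T=np.linalg.inv(np.array(c['world_from_camera']))
    q=K@(T[:3,:3]@np.asarray(p,float)+T[:3,3]);return q[:2]/q[2]
def tri(u1,u2):
    o1,d1=ray('scene',*u1);o2,d2=ray('top',*u2)
    A=np.stack([d1,-d2],1);s=np.linalg.lstsq(A,o2-o1,rcond=None)[0]
    a=o1+s[0]*d1;b=o2+s[1]*d2;return (a+b)/2,np.linalg.norm(a-b)
E
python3 - <<'E'
from h import *
for n in('scene','top'):
    im=grab_frame(n);np.save(n+'0.npy',im);save(n+'0.png',im,1.4)
    print(n,np.round(calibration(n)['world_from_camera'],3).tolist(),np.array(calibration(n)['intrinsics']).tolist())
print(state())
E
```

```text
pics
scene [[0.871, 0.429, -0.239, 0.813], [0.491, -0.752, 0.439, -0.514], [0.009, -0.5, -0.866, 1.009], [0.0, 0.0, 0.0, 1.0]] [[502.03442458667985, 0.0, 282.87600645990267], [0.0, 502.03442458667985, 203.4561048732445], [0.0, 0.0, 1.0]]
top [[-0.009, -0.995, 0.094, 0.445], [-1.0, 0.006, -0.022, -0.037], [0.021, -0.095, -0.995, 1.208], [0.0, 0.0, 0.0, 1.0]] [[431.51480979752574, 0.0, 279.51533959697554], [0.0, 431.51480979752574, 203.7971751636451], [0.0, 0.0, 1.0]]
{'time': 0.1, 'joint_pos': array([-1.46898107e+00,  5.32955265e-02,  1.61413355e+00,  5.93747116e-06,
        1.47599522e+00, -1.18961628e-01]), 'joint_vel': array([ 0.00117946, -0.00212838, -0.00345776, -0.00081966,  0.00053021,
       -0.00061256]), 'joint_efforts': array([-6.79676086e-04, -3.94902349e+01, -3.71363461e+01, -8.98008443e-05,
        3.96042393e-03, -1.74350987e-07]), 'tool_pos': array([ 0.13683968, -0.60930567,  0.24919684]), 'tool_rot': array([-9.15766277e-04,  9.93912995e-01,  1.10164057e-01,  1.08064836e-05]), 'contact_force': array([-0.09647562,  0.72731685, -0.23929738]), 'ft_torque': array([-0.0144632 , -0.00177045,  0.02633834]), 'gripper_width': 1.0028186122002978}
```

View pics/scene0.png

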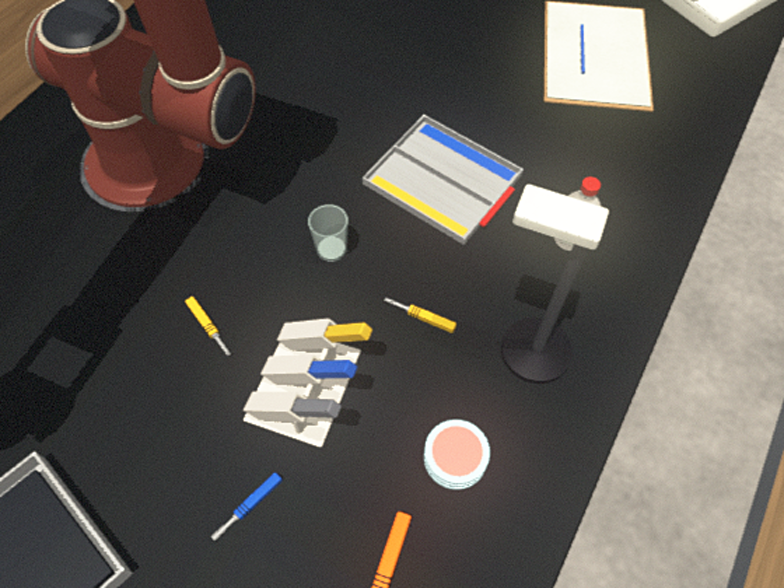

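View pics/top0.png

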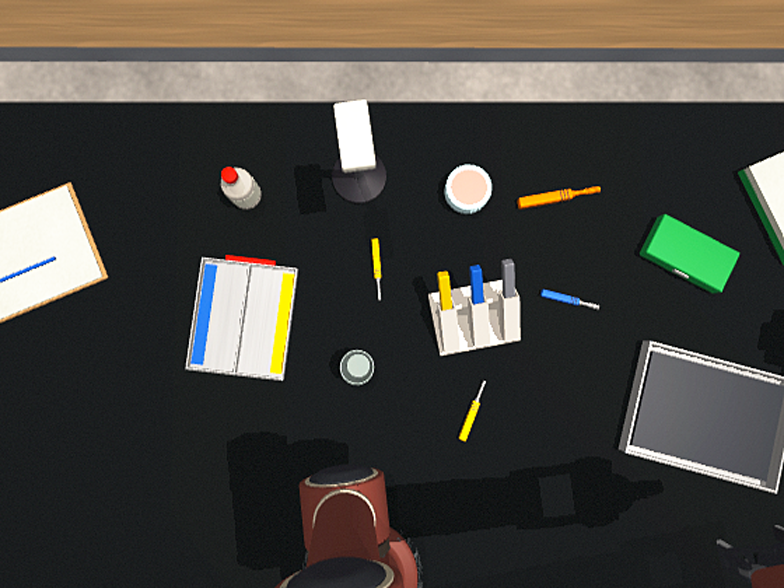

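The candidates, by pixel in the 1.4x views:

| Colour | Scene view | Top view |
|---|---|---|
| Blue, in stand | (331,369) | (476,285) |
| Blue, small, loose | (250,505) | (570,299) |
| Orange | (395,550) | (560,197) |
| Yellow, in stand | (347,332) | (445,290) |
| Yellow, loose | (207,325) and (433,318) | (470,411) and (377,268) |

By the description, the blue and yellow in the stand are meant. The grey one, also in the stand at (318,408), stays home.

Run:
```python
from h import *
s=np.load('scene0.npy');t=np.load('top0.npy')
a=cv2.resize(s[215:325,165:275],None,fx=5.4,fy=5.4,interpolation=cv2.INTER_CUBIC)[:590,:395+195]
save('cs.png',cv2.resize(s[220:325,170:275],(590,590),interpolation=cv2.INTER_CUBIC))
save('ct.png',cv2.resize(t[180:260,300:380],(590,590),interpolation=cv2.INTER_CUBIC))
# loose yellow and blue lengths, on plane z=0.01
for n,im in(('top',t),):
  hsv=cv2.cvtColor(im,cv2.COLOR_RGB2HSV)
  for nm,lo,hi in(('y',(22,120,80),(34,255,255)),('b',(100,120,60),(125,255,255)),('o',(8,150,80),(20,255,255)),('r',(0,150,80),(5,255,255))):
    m=cv2.inRange(hsv,lo,hi);k,l,st,c=cv2.connectedComponentsWithStats(m)
    for i in range(1,k):
      if st[i,4]>25:
        cnt=np.argwhere(l==i)[:,::-1].astype(np.float32);r=cv2.minAreaRect(cnt)
        b=cv2.boxPoints(r);P=np.array([plane(n,*q,0.01)[:2] for q in b])
        print(nm,np.round(c[i],1),st[i,4],'L,W',np.round(sorted([np.linalg.norm(P[0]-P[1]),np.linalg.norm(P[1]-P[2])]),3),np.round(P.mean(0),3))
```

```text
y [385.2 141.8] 124 L,W [0.014 0.082] [ 0.735 -0.366]
y [268.4 183.7] 143 L,W [0.014 0.08 ] [ 0.615 -0.033]
y [317.4 206.7] 222 L,W [0.024 0.078] [ 0.55  -0.169]
y [201.  230.5] 573 L,W [0.023 0.197] [0.487 0.154]
y [334.9 300.4] 150 L,W [0.017 0.079] [ 0.293 -0.212]
b [ 19.2 192.1] 106 L,W [0.007 0.113] [0.596 0.654]
b [145.3 224.3] 618 L,W [0.024 0.197] [0.506 0.307]
b [340.  202.2] 237 L,W [0.026 0.076] [ 0.562 -0.232]
b [399.3 211.8] 159 L,W [0.016 0.079] [ 0.534 -0.399]
o [399.9 140.8] 180 L,W [0.024 0.173] [ 0.737 -0.404]
o [392.8 137.3] 46 L,W [0.01  0.085] [ 0.744 -0.384]
r [163.4 124.6] 116 L,W [0.031 0.032] [0.786 0.262]
r [178.3 185.2] 133 L,W [0.01  0.099] [0.613 0.218]
r [269.  360.5] 495 L,W [0.06  0.121] [ 0.126 -0.032]
r [224.9 360.5] 202 L,W [0.065 0.136] [0.134 0.086]
r [283.8 406. ] 99 L,W [0.03  0.073] [ 0.019 -0.07 ]
r [296.  407.9] 37 L,W [0.008 0.065] [ 0.015 -0.101]
```

View pics/cs.png

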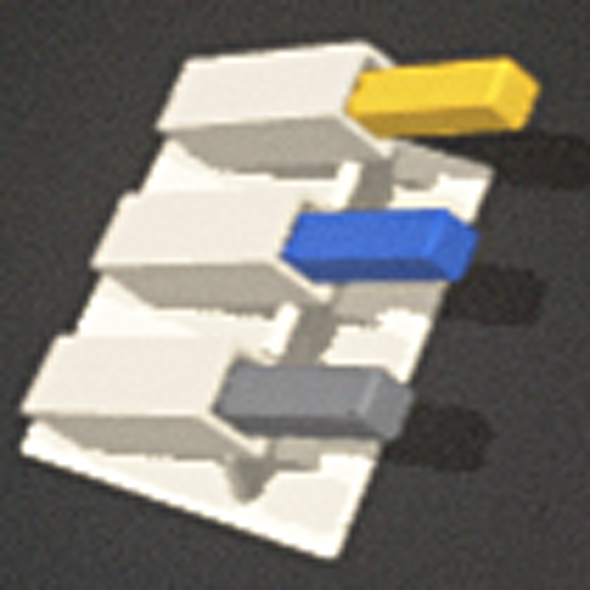

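View pics/ct.png

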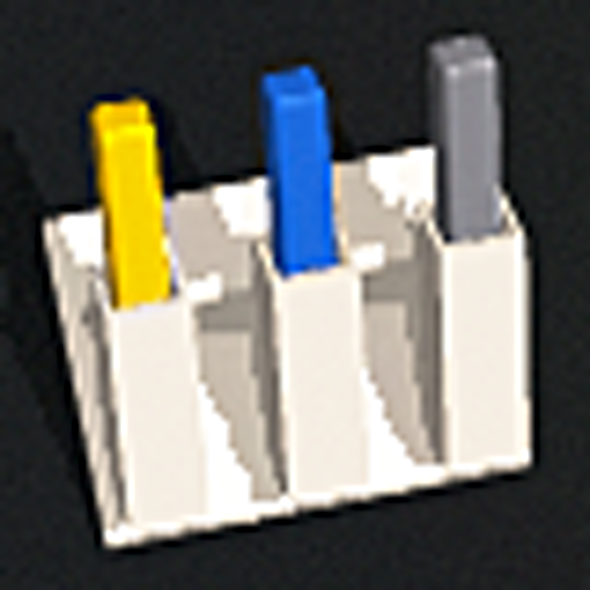

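The close crops confirm it. The yellow, blue and grey 20 mm handles stand in the three sleeves, in that order from +y to -y. The loose yellows and blue are only about 15 mm wide, so they are the small ones. Next I measure the poses.

Run:
```python
from h import *
T=lambda x,y:(300+x/7.375-.43,180+y/7.375-.43)
S=lambda x,y:(170+x/5.619-.4,220+y/5.619-.4)
z=.006
print('top far+y',plane('top',*T(45,222),z),'near+y',plane('top',*T(107,543),z),'near-y',plane('top',*T(531,463),z))
print('scn near-y',plane('scene',*S(25,450),z),'far-y',plane('scene',*S(335,553),z),'far+y',plane('scene',*S(491,175),z))
# butt faces
for n,s,t in(('y',[(510,60),(540,88)],0),):pass
# butt-face upper edge corners: top view & scene
# scene: top-face far corners: yellow (510,60)(=+y side far top), (495,... )
for nm,sp,tp in(('yel top+y',(510,60),(95,128)),('yel top-y',(492,92),(155,126)),('blu top+y',(450,212),(268,105)),('blu top-y',(433,240),(325,98)),('gry top+y',(383,366),(437,74)),('gry top-y',(362,398),(495,66))):
    print(nm,*tri(S(*sp),T(*tp)))
# tray, from red grip/stripe
s=np.load('scene0.npy');t=np.load('top0.npy')
save('tt.png',cv2.resize(t[175:280,125:225],(570,598),interpolation=cv2.INTER_CUBIC))
save('ts.png',cv2.resize(s[80:175,255:375],(758,600),interpolation=cv2.INTER_CUBIC))
```

```text
top far+y [ 0.54230144 -0.13630726  0.006     ] near+y [ 0.42107225 -0.15792238  0.006     ] near-y [ 0.44967569 -0.31896079  0.006     ]
scn near-y [ 0.45395678 -0.31798938  0.006     ] far-y [ 0.57423722 -0.29438794  0.006     ] far+y [ 0.54636602 -0.13758873  0.006     ]
yel top+y [ 0.56365551 -0.1437052   0.13220083] 0.0011485307494999706
yel top-y [ 0.56508216 -0.16196979  0.14005369] 0.0031994577109588198
blu top+y [ 0.57296336 -0.20267585  0.12791459] 0.002051311931933709
blu top-y [ 0.57517449 -0.21929772  0.13964915] 0.005366937656241208
gry top+y [ 0.58296617 -0.26098933  0.12914526] 0.0015548344225865163
gry top-y [ 0.58499619 -0.27767134  0.14086568] 0.00385286026201367
```

View pics/tt.png

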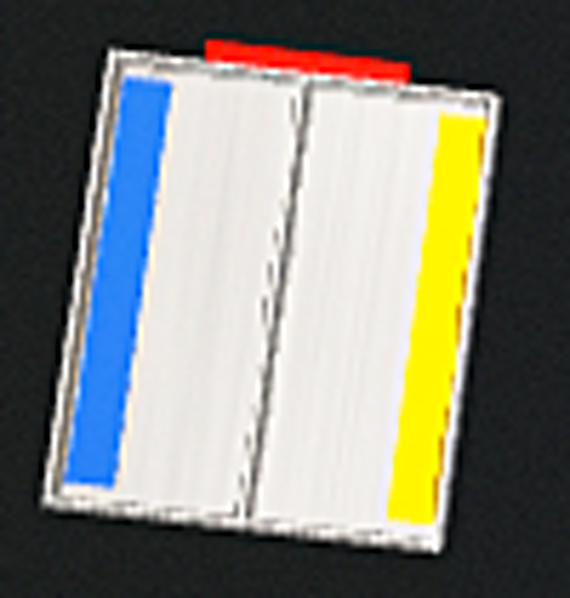

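View pics/ts.png

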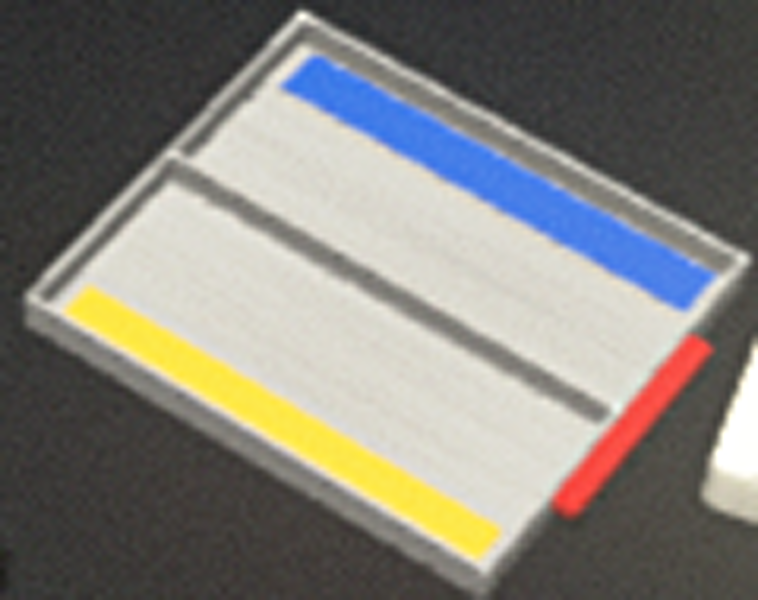

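Run:
```python
from h import *
T=lambda x,y:(125+x/5.7-.41,175+y/5.695-.41)
S=lambda x,y:(255+x/6.317-.42,80+y/6.316-.42)
z=.018
t=[plane('top',*T(*p),z)[:2] for p in((110,50),(498,95),(440,551),(45,508))]
s=[plane('scene',*S(*p),z)[:2] for p in((748,258),(485,580),(28,303),(302,12))]
for q in(t,s):
    q=np.array(q);print(np.round(q,4).tolist(),'c',q.mean(0).round(4))
    for i in range(4):
        d=q[(i+1)%4]-q[i];print(np.linalg.norm(d).round(4),np.degrees(np.arctan2(d[1],d[0])).round(1))
C=lambda x,y:(x/1.4,y/1.4)
print('lamp foot',plane('top',*C(359,183),.01),plane('scene',*C(536,350),.01))
print('lamp head corners',[plane('top',*C(*p),.356)[:2].round(3) for p in((335,102),(366,100),(375,168),(343,171))])
print('beaker',plane('top',*C(358,365),.085),'dish',plane('top',*C(469,187),.045),'bottle',plane('top',*C(229,174),.15), plane('scene',*C(591,186),.15))
```

```text
[[0.6173, 0.3115], [0.5942, 0.1238], [0.375, 0.15], [0.3972, 0.3377]] c [0.4959 0.2308]
0.1891 -97.0
0.2207 173.2
0.1889 83.3
0.2217 -6.8
[[0.6192, 0.3121], [0.5971, 0.1217], [0.3811, 0.1496], [0.4019, 0.3397]] c [0.4998 0.2308]
0.1917 -96.6
0.2177 172.7
0.1912 83.8
0.2191 -7.2
lamp foot [7.67187757e-01 4.52468767e-04 1.00000000e-02] [ 0.78562179 -0.00160076  0.01      ]
lamp head corners [array([0.795, 0.024]), array([ 0.798, -0.021]), array([ 0.696, -0.033]), array([0.692, 0.013])]
beaker [0.40474909 0.00116581 0.085     ] dish [ 0.74912474 -0.21708583  0.045     ] bottle [0.74656814 0.22727909 0.15      ] [0.7514163 0.2235932 0.15     ]
```

Measured poses, which agree between the two views within 4 mm and with the sizes given:

| Item | Position (m) | Yaw |
|---|---|---|
| Stand origin | (0.495, -0.227) | 10.2° |
| blue_grip | about (0.558, -0.215, 0.109) | |
| yellow_grip | about (0.548, -0.156, 0.109) | |
| Tray centre | (0.498, 0.231) | -6.9° |
| Lamp head | x from 0.69, y about 0 | |
| Beaker | (0.405, 0.00) | |

I move over the blue grip.

Call:
servo_tool:
  deltas:
    - [[40,42,40,10,-0.1],[40,84,79,20,-0.2],[40,126,118,20,-0.3],[40,168,158,20,-0.4],[40,210,197,20,-0.4]]

```text
time: 0.72
tool_pos: [0.3478, -0.4111, 0.2699]
tool_rot: [-0.0, 0.996, 0.089, -0.0]
contact_force: [0.9, 0.6, -0.8]
gripper_width: 0.47
```

Call:
servo_tool:
  deltas:
    - [[40,42,40,0,0],[40,84,79,0,0],[40,126,118,0,0],[40,168,158,0,0],[40,211,198,0,0]]

```text
time: 1.35
tool_pos: [0.5588, -0.2132, 0.2698]
tool_rot: [-0.0, 0.996, 0.089, -0.0]
contact_force: [0.4, -0.8, 0.5]
gripper_width: 0.466
```

Call:
servo_tool:
  deltas:
    - [[40,0,-1,-50,0],[40,0,-1,-100,0],[40,0,-1,-115,0],[40,0,-1,-115,0]]

```text
time: 1.85
tool_pos: [0.5573, -0.2157, 0.1545]
tool_rot: [-0.001, 0.996, 0.089, -0.001]
contact_force: [0.4, -0.3, 0.5]
gripper_width: 0.467
```

Run:
```python
from h import *
s=grab_frame('scene');t=grab_frame('top')
a=cv2.resize(s[190:320,150:300],(690,598),interpolation=cv2.INTER_CUBIC);save('g1s.png',a)
save('g1t.png',cv2.resize(t[160:270,290:390],(545,600),interpolation=cv2.INTER_CUBIC))
```

```text
(no output)
```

View pics/g1s.png

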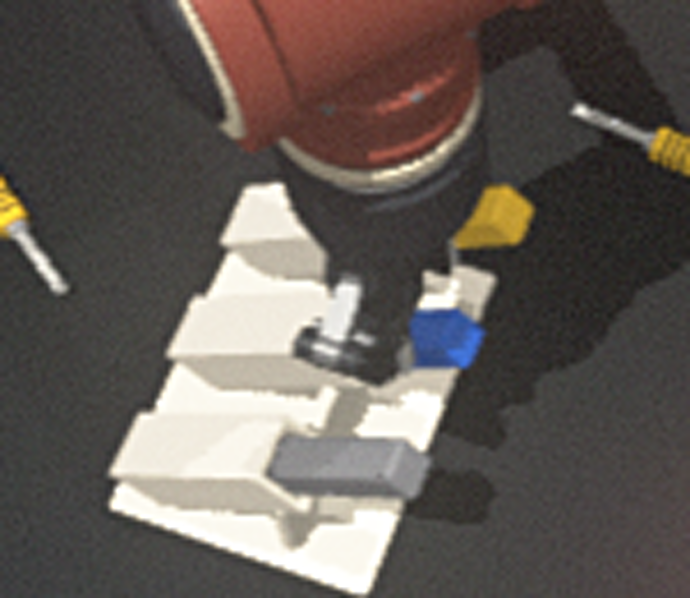

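View pics/g1t.png

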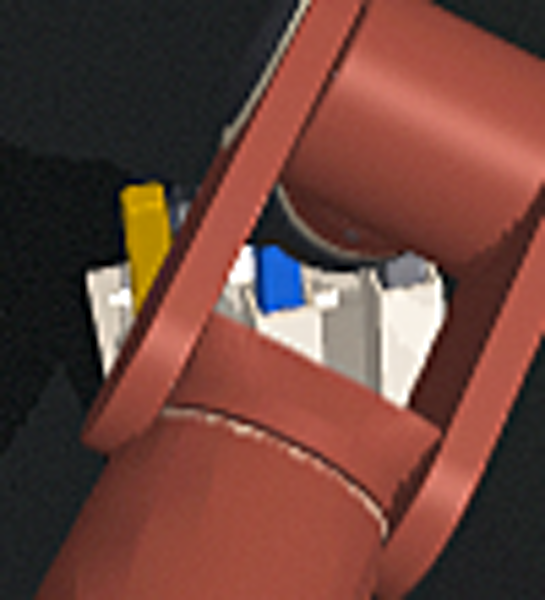

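Both crops show the fingers straddling the blue handle, with the butt sticking out at (445,340) in the scene crop and (280,278) in the top crop, and the grey and yellow clear. I go down and close.

Call:
servo_tool:
  deltas:
    - [[40,1,0,-18,0],[40,1,0,-35,0],[40,1,0,-35,0],[30,1,0,-35,0],[26,1,0,-35,0]]

```text
time: 2.58
tool_pos: [0.5593, -0.216, 0.1209]
tool_rot: [0.0, 0.996, 0.089, 0.0]
contact_force: [-0.3, 0.7, 0.1]
gripper_width: 0.305
```

Call:
servo_tool:
  deltas:
    - [[23,0,0,0,0],[21,0,0,0,0],[18,0,0,0,0],[12,0,0,0,0],[12,0,0,0,0]]

```text
time: 3.2
tool_pos: [0.5591, -0.2158, 0.1208]
tool_rot: [0.0, 0.996, 0.089, 0.0]
contact_force: [-0.9, 1.0, 3.8]
gripper_width: 0.219
```

Call:
servo_tool:
  deltas:
    - [[10,-1,0,1.5,0],[10,2,0.5,4,0],[10,6,1,8,0],[10,10,2,11,0],[10,14,3,14,0]]

```text
time: 3.82
tool_pos: [0.5732, -0.2128, 0.1345]
tool_rot: [0.0, 0.996, 0.089, -0.0]
contact_force: [-0.9, 0.4, -0.6]
gripper_width: 0.223
```

Run:
```python
from h import *
s=grab_frame('scene')
save('g2s.png',cv2.resize(s[190:320,150:300],(690,598),interpolation=cv2.INTER_CUBIC))
print(state()['ft_torque'],state()['contact_force'])
```

```text
[-0.02167443 -0.0791519  -0.05715193] [-0.79079156  1.44147324 -0.48017562]
```

View pics/g2s.png

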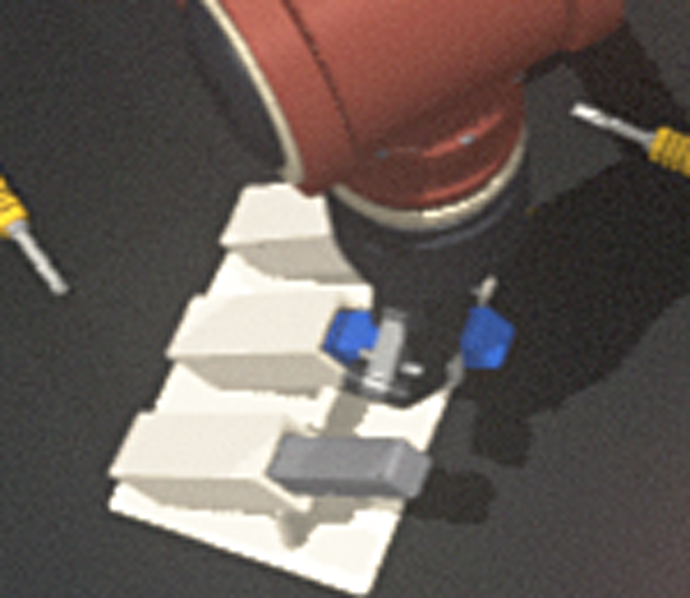

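The blue is gripped and sliding out, and the stand corners (110,505) and (372,590) are unmoved. I continue along the sleeve.

Call:
servo_tool:
  deltas:
    - [[10,9,1.6,7.7,0],[10,18,3.2,15.4,0],[10,27,4.9,23,0],[10,36,6.5,30.7,0],[10,45,8,38.4,0]]

```text
time: 4.5
tool_pos: [0.6186, -0.2047, 0.1733]
tool_rot: [0.0, 0.996, 0.089, 0.0]
contact_force: [-0.5, 0.2, -0.4]
gripper_width: 0.221
```

Call:
servo_tool:
  deltas:
    - [[10,9,1.6,7.7,0],[10,18,3.2,15.4,0],[10,27,4.9,23,0],[10,34,6,29,0],[10,34,6,29,0]]

```text
time: 5.12
tool_pos: [0.6526, -0.1988, 0.2025]
tool_rot: [0.0, 0.996, 0.09, 0.001]
contact_force: [-0.5, -0.8, -1.1]
gripper_width: 0.227
```

Run:
```python
from h import *
s=grab_frame('scene')
save('g3s.png',cv2.resize(s[160:320,140:320],(675,600),interpolation=cv2.INTER_CUBIC))
print(state()['ft_torque'],state()['contact_force'])
```

```text
[-0.03249137 -0.00266942 -0.03775164] [ 0.44534421 -0.80068471 -0.81181194]
```

View pics/g3s.png

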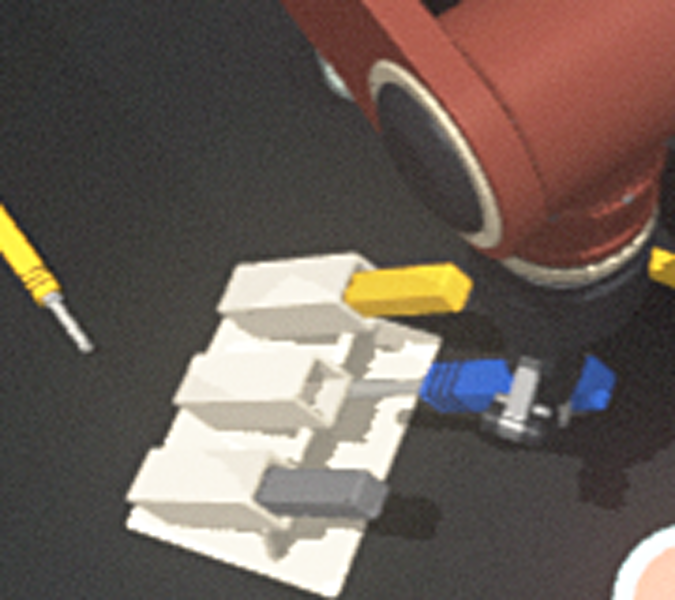

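The blue is fully out, with its shaft clear of the mouth at (330,385), and the stand has not moved. I lift it, draw it back toward the robot and swing it over to the blue half.

Call:
servo_tool:
  deltas:
    - [[10,5,0,40,0],[10,-20,5,80,0],[10,-70,15,108,0],[10,-125,30,108,0],[10,-165,60,108,-0.3]]

```text
time: 5.8
tool_pos: [0.4848, -0.1388, 0.3098]
tool_rot: [0.0, 0.997, 0.072, 0.0]
contact_force: [0.2, 0.9, 0.2]
gripper_width: 0.218
```

Call:
servo_tool:
  deltas:
    - [[10,-6,50,0,-0.6],[10,-6,105,0,-1.2],[10,-2,160,0,-1.8],[10,2,215,0,-2.3],[10,10,270,0,-2.55]]

```text
time: 6.42
tool_pos: [0.4963, 0.1327, 0.3095]
tool_rot: [0.0, 0.998, -0.06, 0.0]
contact_force: [0.5, -0.4, -0.6]
gripper_width: 0.22
```

Call:
servo_tool:
  deltas:
    - [[10,10,50,0,0],[10,20,100,0,0],[10,28,135,-30,0],[10,34,144,-80,0],[10,34,144,-130,0]]

```text
time: 7.05
tool_pos: [0.5307, 0.2759, 0.1781]
tool_rot: [0.0, 0.998, -0.059, 0.0]
contact_force: [-0.1, -0.4, -0.7]
gripper_width: 0.22
```

```bash
cat > look.py <<'E'
from h import *
import sys
n=sys.argv[1];p=[float(x) for x in sys.argv[2:4]]
s=grab_frame('scene');t=grab_frame('top')
def crop(c,im,w=120,h=120):
    u,v=proj(c,[p[0],p[1],.05]);u0=int(np.clip(u-w/2,0,560-w));v0=int(np.clip(v-h/2,0,420-h))
    print(c,'crop',u0,v0,'scale',395/w);return cv2.resize(im[v0:v0+h,u0:u0+w],(395,395),interpolation=cv2.INTER_CUBIC)
save(n+'.png',np.hstack([crop('scene',s),crop('top',t)]))
st=state();print(st['time'],st['contact_force'].round(1),st['ft_torque'].round(3))
E
python3 look.py b1 .5 .23
```

```text
scene crop 256 55 scale 3.2916666666666665
top crop 110 165 scale 3.2916666666666665
7.15 [-1.4 -0.3 -1.4] [0.043 0.016 0.023]
```

View pics/b1.png

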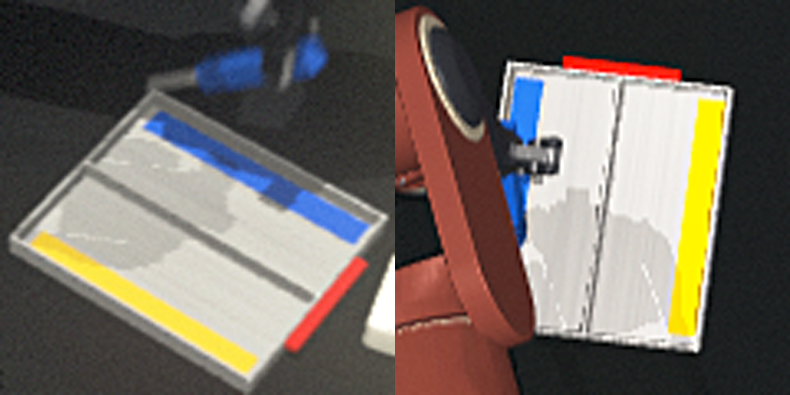

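Run:
```python
from h import *
P=np.array([.5307,.2759,.167])
for th in(30,35,40,45):
    d=np.array([np.cos(np.radians(th))*.993,-np.cos(np.radians(th))*.12,np.sin(np.radians(th))])
    print(th,proj('scene',P-.14*d).round(1),proj('scene',P+.03*d).round(1))
print((256+150/3.29, 55+82/3.29),(256+318/3.29,55+50/3.29))
```

```text
30 [297.3  72.9] [352.2  74.4]
35 [299.3  77.1] [351.8  73.4]
40 [301.6  81.2] [351.3  72.4]
45 [304.2  85.2] [350.7  71.4]
(301.5927051671732, 79.92401215805471) (352.6565349544073, 70.19756838905775)
```

The instrument hangs at about 40° over the blue half, with its tip at (301,80) in the scene view as predicted for that angle. I lower it until the tip meets the floor.

Call:
servo_tool:
  deltas:
    - [[10,-3,0,-25,0],[10,-5,0,-50,0],[10,-5,0,-60,0],[10,-5,0,-64,0],[10,-5,0,-66,0]]

```text
time: 7.78
tool_pos: [0.5267, 0.2754, 0.1151]
tool_rot: [-0.0, 0.998, -0.06, 0.001]
contact_force: [0.4, 0.8, -0.5]
gripper_width: 0.219
```

Call:
servo_tool:
  deltas:
    - [[10,0,0,-2,0],[10,0,0,-4,0],[10,0.5,0,-6,0]]

```text
time: 8.15
tool_pos: [0.5265, 0.2752, 0.1078]
tool_rot: [-0.0, 0.998, -0.06, 0.0]
contact_force: [0.1, -0.6, 0.5]
gripper_width: 0.22
```

Call:
servo_tool:
  deltas:
    - [[10,0.5,0,-2,0],[10,1.5,0,-4,0],[10,3,0,-6,0],[10,5,-0.5,-8,0],[10,6,-0.5,-10,0]]

```text
time: 8.78
tool_pos: [0.5335, 0.275, 0.099]
tool_rot: [-0.0, 0.998, -0.06, 0.001]
contact_force: [0.7, -1.1, 6.8]
gripper_width: 0.219
```

```bash
python3 look.py b2 .5 .23
```

```text
scene crop 256 55 scale 3.2916666666666665
top crop 110 165 scale 3.2916666666666665
8.875 [ 1.9 -0.4  4.6] [-0.083  0.211 -0.002]
```

View pics/b2.png

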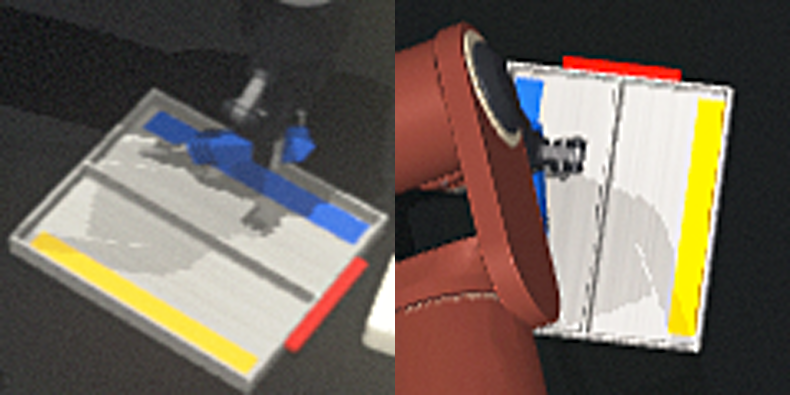

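The tip is on the tray floor at (145,150), and at 5-7 N the instrument has begun to turn in the pads. I follow the arc down.

Call:
servo_tool:
  deltas:
    - [[10,3,-0.3,-4,0],[10,5,-0.6,-8,0],[10,7.5,-0.9,-12,0],[10,10,-1.2,-16,0],[10,12,-1.4,-20,0]]

```text
time: 9.5
tool_pos: [0.5467, 0.2735, 0.0796]
tool_rot: [-0.001, 0.998, -0.06, 0.002]
contact_force: [3.0, -0.5, 6.6]
gripper_width: 0.22
```

Call:
servo_tool:
  deltas:
    - [[10,2,-0.2,-4,0],[10,4,-0.5,-8,0],[10,5.5,-0.7,-12,0],[10,7,-0.8,-16,0],[10,8,-1,-20,0]]

```text
time: 10.12
tool_pos: [0.5525, 0.2724, 0.0575]
tool_rot: [-0.0, 0.998, -0.06, 0.0]
contact_force: [1.8, 1.5, 4.1]
gripper_width: 0.219
```

```bash
python3 look.py b3 .5 .23
```

```text
scene crop 256 55 scale 3.2916666666666665
top crop 110 165 scale 3.2916666666666665
10.225 [ 0.6 -0.1  2.7] [ 0.139  0.294 -0.04 ]
```

View pics/b3.png

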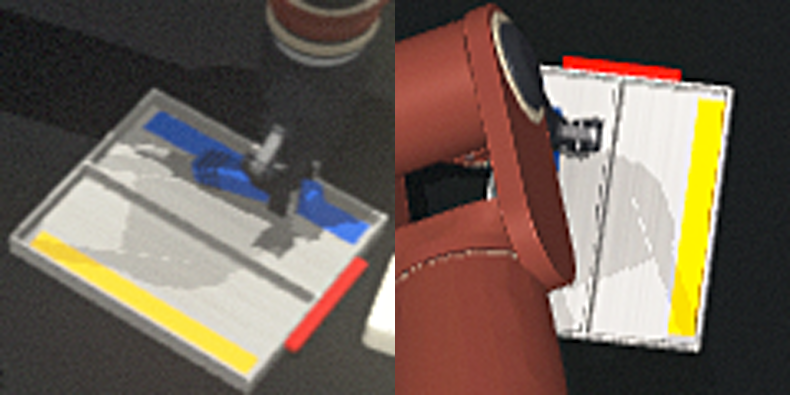

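The tip is still at (145,150) and the handle has come down to about 17°. I bring it down the rest of the way.

Call:
servo_tool:
  deltas:
    - [[10,1,-0.1,-4,0],[10,2,-0.2,-8,0],[10,3,-0.4,-12,0],[10,4,-0.5,-16,0],[10,4.5,-0.5,-20,0]]

```text
time: 10.85
tool_pos: [0.5568, 0.2717, 0.0373]
tool_rot: [0.0, 0.998, -0.06, -0.0]
contact_force: [1.9, -0.3, 3.7]
gripper_width: 0.221
```

Call:
servo_tool:
  deltas:
    - [[10,0.5,0,-3,0],[10,1,0,-6,0],[10,1,0,-9,0],[10,1,0,-11,0]]

```text
time: 11.35
tool_pos: [0.5588, 0.2718, 0.0275]
tool_rot: [-0.0, 0.998, -0.06, 0.001]
contact_force: [0.9, -1.4, 7.7]
gripper_width: 0.219
```

```bash
python3 look.py b4 .5 .23
```

```text
scene crop 256 55 scale 3.2916666666666665
top crop 110 165 scale 3.2916666666666665
11.45 [ 1.4 -0.   5.5] [-0.187  0.294  0.108]
```

View pics/b4.png

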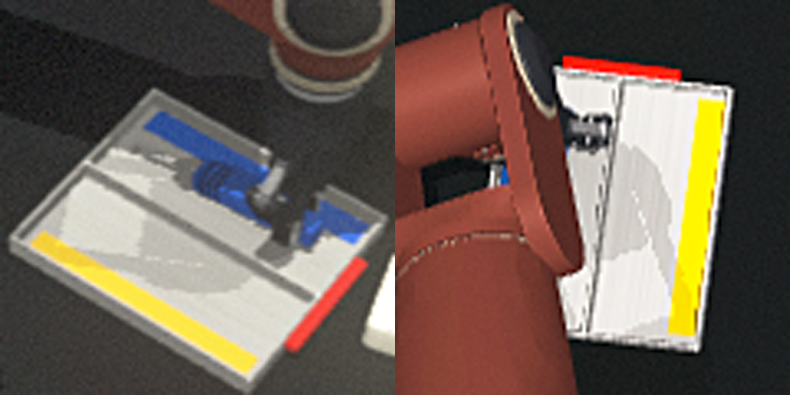

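Call:
servo_tool:
  deltas:
    - [[10,0,0,-1,0],[10,0,0,-2,0],[10,0,0,-2,0]]

```text
time: 11.82
tool_pos: [0.5593, 0.2718, 0.0258]
tool_rot: [-0.0, 0.998, -0.06, 0.002]
contact_force: [2.0, -1.5, 5.9]
gripper_width: 0.221
```

Call:
servo_tool:
  deltas:
    - [[10,0,0,-1,0],[10,0,0,-1.5,0],[10,0,0,-1.5,0]]

```text
time: 12.2
tool_pos: [0.5595, 0.2719, 0.0245]
tool_rot: [-0.0, 0.998, -0.06, 0.002]
contact_force: [1.3, -1.8, 7.2]
gripper_width: 0.221
```

Call:
servo_tool:
  deltas:
    - [[20,0,0,0,0],[24,0,0,0,0],[30,0,0,0,0],[36,0,0,0,0],[38,0,0,0,0]]

```text
time: 12.82
tool_pos: [0.5572, 0.2717, 0.0225]
tool_rot: [0.0, 0.998, -0.06, -0.001]
contact_force: [-0.4, -0.4, -0.1]
gripper_width: 0.444
```

Call:
servo_tool:
  deltas:
    - [[38,0,0,5,0],[38,0,0,20,0],[38,0,0,60,0],[38,0,0,120,0],[38,-20,-30,180,0.5]]

```text
time: 13.45
tool_pos: [0.5409, 0.2457, 0.2008]
tool_rot: [-0.001, 0.999, -0.032, 0.002]
contact_force: [-0.0, -0.6, 1.1]
gripper_width: 0.444
```

```bash
python3 look.py b5 .5 .23
```

```text
scene crop 256 55 scale 3.2916666666666665
top crop 110 165 scale 3.2916666666666665
13.55 [ 0.5 -0.1  0.5] [-0.006 -0.023  0.043]
```

View pics/b5.png

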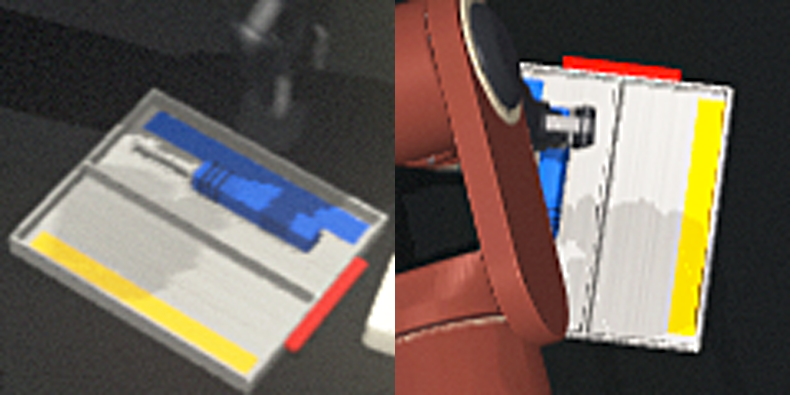

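The blue lies flat and released in the blue half: tip (135,148), butt (312,240) towards the red grip. Now I go back for the yellow.

Call:
servo_tool:
  deltas:
    - [[38,-20,-40,50,0.4],[38,-40,-95,90,0.8],[38,-50,-150,95,1.2],[38,-55,-205,95,1.6],[38,-55,-260,95,2.0]]

```text
time: 14.18
tool_pos: [0.4844, -0.0166, 0.2931]
tool_rot: [0.0, 0.997, 0.072, 0.001]
contact_force: [0.2, -0.7, -0.2]
gripper_width: 0.445
```

Call:
servo_tool:
  deltas:
    - [[38,0,-55,0,0.2],[38,20,-100,0,0.35],[38,50,-130,-10,0.35],[38,62,-137,-50,0.35],[38,65,-139,-90,0.35]]

```text
time: 14.8
tool_pos: [0.5508, -0.1549, 0.2017]
tool_rot: [0.0, 0.996, 0.089, 0.001]
contact_force: [0.5, -0.9, -0.1]
gripper_width: 0.445
```

Call:
servo_tool:
  deltas:
    - [[38,-1,-2,-30,0],[38,-1.5,-2,-47,0],[38,-1.5,-2,-47,0]]

```text
time: 15.18
tool_pos: [0.5479, -0.1556, 0.1539]
tool_rot: [-0.001, 0.996, 0.089, -0.001]
contact_force: [0.0, -0.4, 0.2]
gripper_width: 0.447
```

```bash
python3 look.py y1 .54 -.19
```

```text
scene crop 180 200 scale 3.2916666666666665
top crop 266 149 scale 3.2916666666666665
15.275 [-0.2  0.  -0. ] [0.001 0.001 0.038]
```

View pics/y1.png

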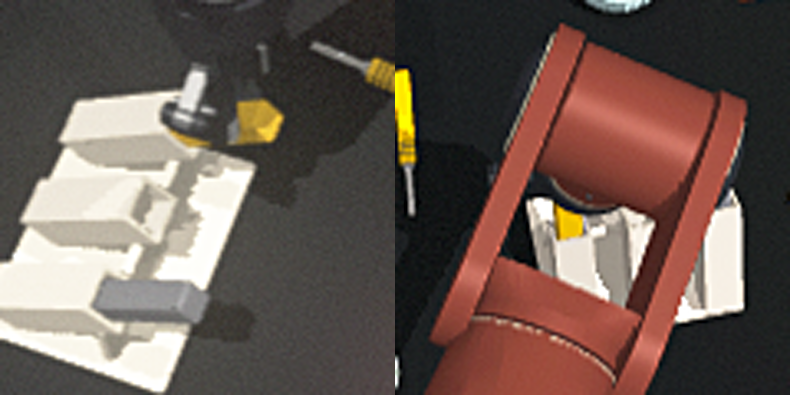

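The fingers straddle the yellow handle, with its butt at (260,120) in the scene crop; grey and stand are unchanged. I go down and grip.

Call:
servo_tool:
  deltas:
    - [[38,0.5,-0.5,-17,0],[38,0.5,-0.5,-33,0],[38,0.5,-0.5,-33,0],[30,0.5,-0.5,-33,0],[26,0.5,-0.5,-33,0]]

```text
time: 15.9
tool_pos: [0.5494, -0.1567, 0.1224]
tool_rot: [0.0, 0.996, 0.089, 0.0]
contact_force: [0.1, 0.5, 0.2]
gripper_width: 0.307
```

Call:
servo_tool:
  deltas:
    - [[23,0,0,0,0],[21,0,0,0,0],[18,0,0,0,0],[12,0,0,0,0],[12,0,0,0,0]]

```text
time: 16.52
tool_pos: [0.5493, -0.1565, 0.1222]
tool_rot: [0.0, 0.996, 0.089, 0.0]
contact_force: [0.6, 1.1, 3.8]
gripper_width: 0.223
```

Call:
servo_tool:
  deltas:
    - [[10,-1,0,1.5,0],[10,2,0.5,4,0],[10,6,1,8,0],[10,10,2,11,0],[10,14,3,14,0]]

```text
time: 17.15
tool_pos: [0.5634, -0.1535, 0.136]
tool_rot: [0.0, 0.996, 0.089, 0.0]
contact_force: [-0.7, -0.1, -0.5]
gripper_width: 0.22
```

```bash
python3 look.py y2 .54 -.19
```

```text
scene crop 180 200 scale 3.2916666666666665
top crop 266 149 scale 3.2916666666666665
17.25 [-0.3 -0.1 -0.8] [-0.017  0.01  -0.011]
```

View pics/y2.png

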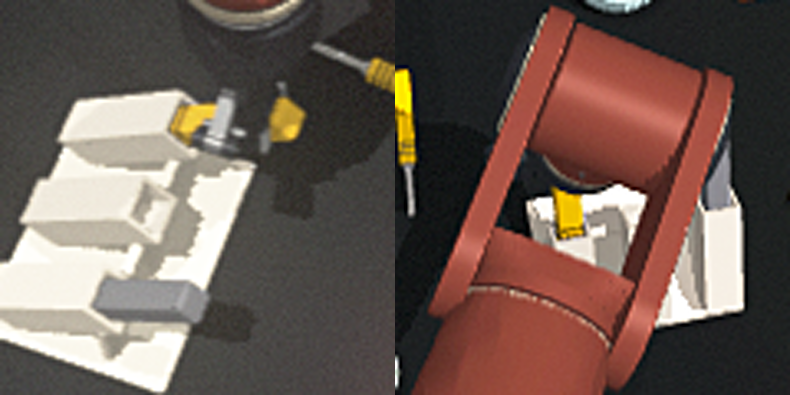

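The yellow slides out and the stand is unmoved. I continue to pull.

Call:
servo_tool:
  deltas:
    - [[10,9,1.6,7.7,0],[10,18,3.2,15.4,0],[10,27,4.9,23,0],[10,36,6.5,30.7,0],[10,45,8,38.4,0]]

```text
time: 17.88
tool_pos: [0.6088, -0.1454, 0.1748]
tool_rot: [0.0, 0.996, 0.089, 0.0]
contact_force: [-0.2, 0.4, -1.2]
gripper_width: 0.219
```

Call:
servo_tool:
  deltas:
    - [[10,9,1.6,7.7,0],[10,18,3.2,15.4,0],[10,27,4.9,23,0],[10,30,5.3,26,0],[10,30,5.3,26,0]]

```text
time: 18.5
tool_pos: [0.6382, -0.1402, 0.2004]
tool_rot: [0.0, 0.996, 0.089, 0.0]
contact_force: [0.7, 0.7, -0.9]
gripper_width: 0.222
```

```bash
python3 look.py y3 .56 -.17
python3 - <<'E'
from h import *
save('y3t.png',grab_frame('top'))
E
```

```text
scene crop 193 197 scale 3.2916666666666665
top crop 259 141 scale 3.2916666666666665
18.6 [-0.4  0.1 -0.5] [ 0.024  0.002 -0.008]
```

View pics/y3.png

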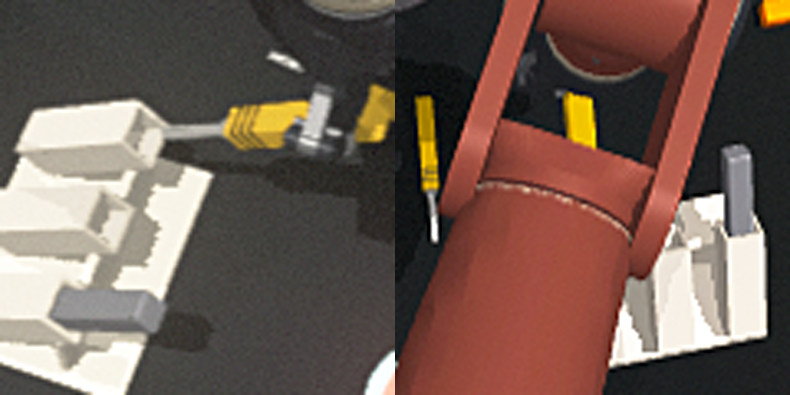

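View pics/y3t.png

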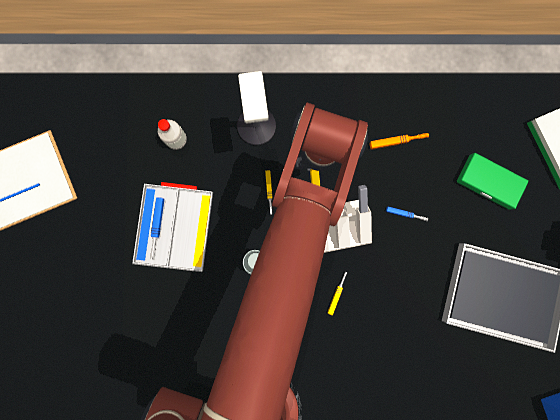

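The yellow is out of its sleeve and the stand, grey and lamp are clear. In the top view the blue lies well inside its half, around (157,217). I lift, draw back and swing to the yellow half.

Call:
servo_tool:
  deltas:
    - [[10,2,-3,40,0],[10,-25,-3,80,0],[10,-70,-3,108,0],[10,-120,5,110,0],[10,-155,30,110,-0.3]]

```text
time: 19.27
tool_pos: [0.4813, -0.1105, 0.3107]
tool_rot: [0.0, 0.997, 0.072, 0.0]
contact_force: [-0.4, 0.3, -0.6]
gripper_width: 0.224
```

Call:
servo_tool:
  deltas:
    - [[10,-6,50,0,-0.6],[10,-6,105,0,-1.2],[10,-2,160,0,-1.8],[10,8,215,0,-2.3],[10,20,260,0,-2.55]]

```text
time: 19.9
tool_pos: [0.5026, 0.1517, 0.3101]
tool_rot: [0.0, 0.998, -0.06, 0.0]
contact_force: [0.4, -0.4, 0.4]
gripper_width: 0.217
```

Call:
servo_tool:
  deltas:
    - [[10,10,30,-30,0],[10,11,32,-80,0],[10,11,32,-130,0],[10,11,32,-135,0]]

```text
time: 20.4
tool_pos: [0.5107, 0.1811, 0.1702]
tool_rot: [0.001, 0.998, -0.06, -0.005]
contact_force: [-0.7, 0.6, -1.1]
gripper_width: 0.22
```

```bash
python3 look.py y4 .5 .21
```

```text
scene crop 253 61 scale 3.2916666666666665
top crop 117 165 scale 3.2916666666666665
20.5 [ 0.1  0.2 -0.3] [ 0.036 -0.033 -0.013]
```

View pics/y4.png

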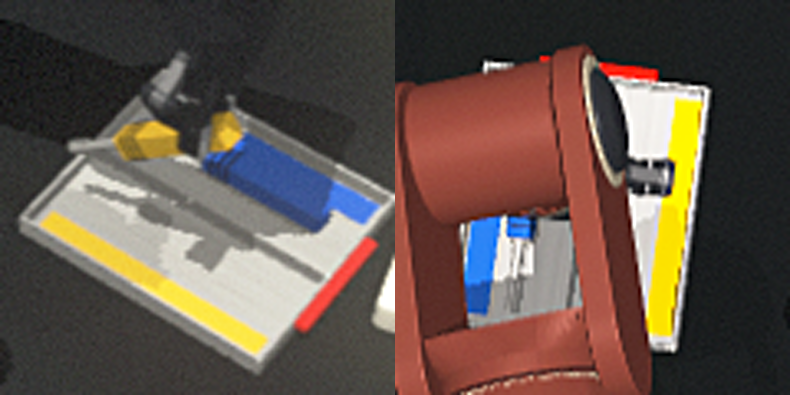

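Run:
```python
from h import *
s=state();print(s['tool_pos'],s['tool_rot'])
P=s['tool_pos']-[0,0,.011]
d=np.array([.766*.993,-.766*.12,.643])
print(proj('scene',P-.14*d),(P-.14*d).round(3))
```

```text
[0.51387882 0.18162994 0.17536295] [ 9.58595181e-05  9.98205225e-01 -5.98849434e-02 -3.37685577e-04]
[277.04242341 104.46481324] [0.407 0.194 0.074]
```

Call:
servo_tool:
  deltas:
    - [[10,0,0,-25,0],[10,0,0,-45,0],[10,0,0,-56,0],[10,0,0,-61,0],[10,0,0,-64,0]]

```text
time: 21.12
tool_pos: [0.5144, 0.1819, 0.1116]
tool_rot: [-0.0, 0.998, -0.06, 0.0]
contact_force: [0.5, 1.2, -1.3]
gripper_width: 0.222
```

Call:
servo_tool:
  deltas:
    - [[10,0,0,-2,0],[10,0.5,0,-4,0],[10,1,0,-6,0],[10,2.5,-0.3,-8,0],[10,4,-0.5,-10,0]]

```text
time: 21.75
tool_pos: [0.5194, 0.1816, 0.103]
tool_rot: [-0.001, 0.998, -0.06, 0.001]
contact_force: [1.3, 0.0, 7.0]
gripper_width: 0.221
```

```bash
python3 look.py y5 .5 .21
```

```text
scene crop 253 61 scale 3.2916666666666665
top crop 117 165 scale 3.2916666666666665
21.85 [1.2 0.2 5.6] [0.014 0.262 0.031]
```

View pics/y5.png

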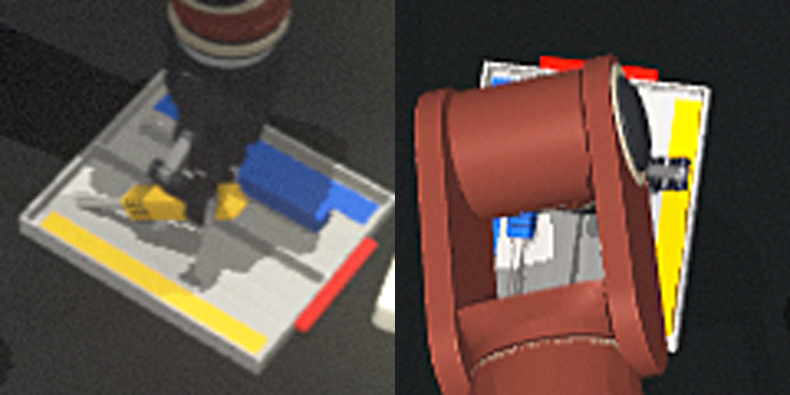

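The tip is on the yellow-half floor at (80,205), with about 6 N. I follow the arc again.

Call:
servo_tool:
  deltas:
    - [[10,3,-0.3,-4,0],[10,6,-0.7,-8,0],[10,8.5,-1,-12,0],[10,11,-1.3,-16,0],[10,13,-1.5,-20,0]]

```text
time: 22.48
tool_pos: [0.5329, 0.18, 0.083]
tool_rot: [-0.0, 0.998, -0.06, 0.002]
contact_force: [0.3, -0.3, 5.0]
gripper_width: 0.218
```

Call:
servo_tool:
  deltas:
    - [[10,2,-0.2,-4,0],[10,4,-0.5,-8,0],[10,5.5,-0.7,-12,0],[10,7,-0.8,-16,0],[10,8.5,-1,-20,0]]

```text
time: 23.1
tool_pos: [0.5391, 0.1788, 0.0605]
tool_rot: [0.0, 0.998, -0.06, -0.001]
contact_force: [-0.6, -1.3, 4.3]
gripper_width: 0.219
```

Call:
servo_tool:
  deltas:
    - [[10,1,-0.1,-4,0],[10,2,-0.2,-8,0],[10,3,-0.4,-12,0],[10,4,-0.5,-16,0],[10,5,-0.6,-20,0]]

```text
time: 23.72
tool_pos: [0.5447, 0.1782, 0.041]
tool_rot: [-0.0, 0.998, -0.06, 0.0]
contact_force: [0.2, -0.8, 4.4]
gripper_width: 0.22
```

```bash
python3 look.py y6 .5 .21
```

```text
scene crop 253 61 scale 3.2916666666666665
top crop 117 165 scale 3.2916666666666665
23.825 [-0.5 -0.5  2.6] [-0.08   0.428  0.108]
```

View pics/y6.png

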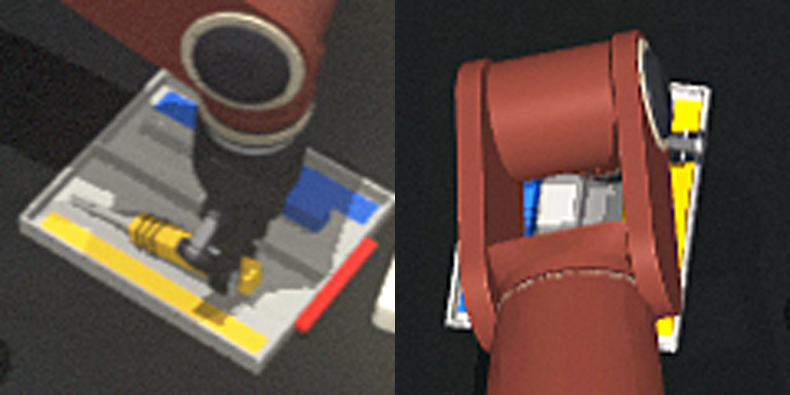

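The yellow has turned nearly level, with its tip at (75,203) and butt at (250,275). I do the last part and press it flat.

Call:
servo_tool:
  deltas:
    - [[10,0.5,0,-4,0],[10,1,-0.1,-8,0],[10,1,-0.1,-11,0],[10,1,-0.1,-14,0],[10,1,-0.1,-15.5,0]]

```text
time: 24.45
tool_pos: [0.547, 0.1782, 0.0268]
tool_rot: [-0.0, 0.998, -0.06, 0.002]
contact_force: [2.1, -1.0, 7.8]
gripper_width: 0.223
```

Call:
servo_tool:
  deltas:
    - [[10,0,0,-0.7,0],[10,0,0,-1.5,0],[10,0,0,-1.5,0]]

```text
time: 24.82
tool_pos: [0.5473, 0.1782, 0.0256]
tool_rot: [-0.0, 0.998, -0.06, 0.002]
contact_force: [1.8, -0.9, 7.1]
gripper_width: 0.22
```

Call:
servo_tool:
  deltas:
    - [[20,0,0,0,0],[24,0,0,0,0],[30,0,0,0,0],[36,0,0,0,0],[38,0,0,0,0]]

```text
time: 25.45
tool_pos: [0.5454, 0.1781, 0.024]
tool_rot: [0.0, 0.998, -0.06, -0.0]
contact_force: [-0.3, -0.3, 0.0]
gripper_width: 0.45
```

Call:
servo_tool:
  deltas:
    - [[38,0,0,5,0],[38,0,0,20,0],[38,0,0,60,0],[38,0,0,120,0],[38,-20,-30,180,0.5]]

```text
time: 26.08
tool_pos: [0.5285, 0.1519, 0.2017]
tool_rot: [-0.0, 0.999, -0.032, 0.002]
contact_force: [0.3, -0.8, 0.5]
gripper_width: 0.444
```

Call:
servo_tool:
  deltas:
    - [[38,-30,-40,60,0],[38,-50,-90,80,0],[38,-60,-140,80,0],[38,-60,-190,80,0],[38,-60,-220,80,0]]

```text
time: 26.7
tool_pos: [0.4673, -0.0707, 0.2796]
tool_rot: [0.001, 0.999, -0.035, 0.001]
contact_force: [-0.1, 0.1, 0.2]
gripper_width: 0.441
```

```bash
python3 look.py f1 .5 .23
python3 - <<'E'
from h import *
im=grab_frame('scene');save('f2.png',im,1.4)
im=grab_frame('top');save('f3.png',im,1.4)
E
```

```text
scene crop 256 55 scale 3.2916666666666665
top crop 110 165 scale 3.2916666666666665
26.8 [-0.4 -0.4 -0.1] [0.044 0.051 0.016]
```

View pics/f1.png

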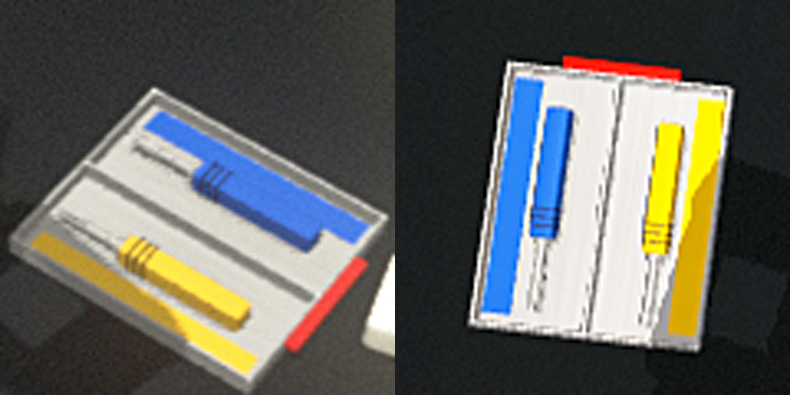

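View pics/f2.png

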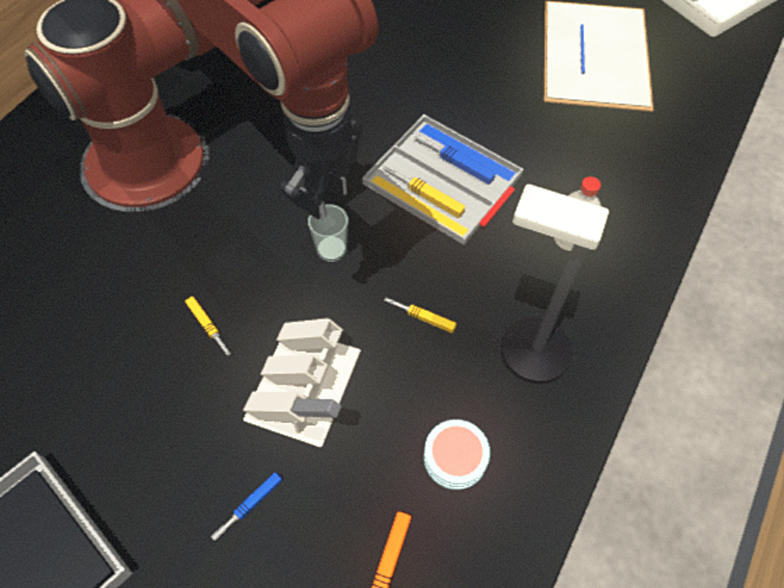

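View pics/f3.png

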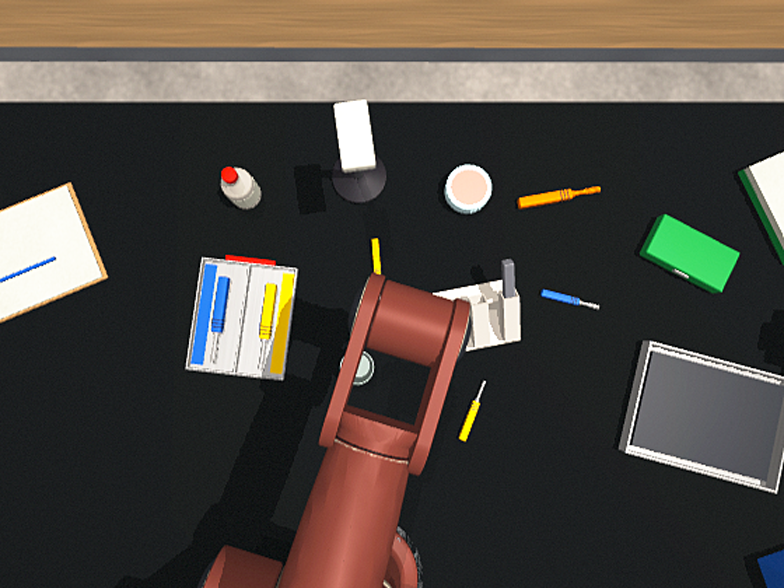

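Both instruments lie in their halves with their butts towards the red bar. The stand, grey, beaker, bottle, dishes and lamp are in their old pixels. I check that they lie flat.

Run:
```python
from h import *
s=grab_frame('scene');t=grab_frame('top')
tc=np.array([.498,.231]);R=np.array([[.993,.12],[-.12,.993]]).T
def seg(im,lo,hi,box):
    x0,y0,x1,y1=box;m=np.zeros(im.shape[:2],np.uint8);m[y0:y1,x0:x1]=cv2.inRange(cv2.cvtColor(im,cv2.COLOR_RGB2HSV),lo,hi)[y0:y1,x0:x1];return m
S=lambda x,y:(256+x/3.2917-.35,55+y/3.2917-.35)
T=lambda x,y:(110+(x-395)/3.2917-.35,165+y/3.2917-.35)
for n,a,b in(('blue butt topcorner -y',(304,252-8),(571,111)),('blue tip',(135,148),(538,308)),('yel butt top -y',(236,322),(682,126)),('yel tip',(57,213),(650,325)),('blue collar -y',(192,178),(530,238)),('yel front',(122,240),(668,252))):
    p,e=tri(S(*a),T(*b));xy=R.T@(p[:2]-tc);print(n,p.round(3),'tray xy',xy.round(3),'miss',round(e,4))
u=cv2.resize(s[75:160,265:365],(700,595),interpolation=cv2.INTER_CUBIC);save('f4.png',u)
```

```text
blue butt topcorner -y [0.575 0.258 0.016] tray xy [0.08  0.018] miss 0.0002
blue tip [0.412 0.287 0.004] tray xy [-0.078  0.066] miss 0.0027
yel butt top -y [0.563 0.166 0.017] tray xy [ 0.057 -0.072] miss 0.0021
yel tip [0.397 0.191 0.016] tray xy [-0.105 -0.028] miss 0.0009
blue collar -y [ 0.467  0.294 -0.007] tray xy [-0.024  0.067] miss 0.0082
yel front [0.459 0.174 0.04 ] tray xy [-0.045 -0.052] miss 0.0067
```

View pics/f4.png

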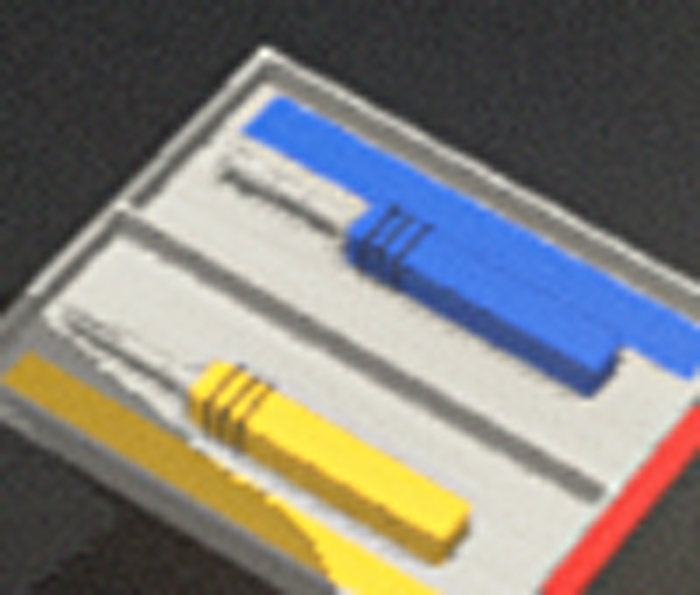

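Run:
```python
from h import *
tc=np.array([.498,.231]);R=np.array([[.993,.12],[-.12,.993]])
f=lambda n,u,v,z:(np.array([[.993,-.12],[.12,.993]])@(plane(n,u,v,z)[:2]-tc)).round(3)
S=lambda x,y:(265+x/7-.43,75+y/7-.43)
T=lambda x,y:(110+(x-395)/3.2917-.35,165+y/3.2917-.35)
for n,z,a,b in(('blue butt top edge mid',.024,(605,355),(560,108)),('blue tip',.014,(222,170),(538,308)),('yel butt top mid',.024,(450,530),(671,124)),('yel tip',.014,(58,312),(651,325)),('blue front top mid',.024,(375,225),(542,240)),('yel front top mid',.024,(205,390),(656,250))):
    print(n,'scene',f('scene',*S(*a),z),'top',f('top',*T(*b),z))
```

```text
blue butt top edge mid scene [0.076 0.044] top [0.074 0.044]
blue tip scene [-0.088  0.04 ] top [-0.092  0.042]
yel butt top mid scene [ 0.075 -0.053] top [ 0.072 -0.049]
yel tip scene [-0.097 -0.05 ] top [-0.096 -0.053]
blue front top mid scene [-0.023  0.045] top [-0.036  0.044]
yel front top mid scene [-0.029 -0.054] top [-0.034 -0.051]
```

At the flat-lying heights (axis 14 mm, handle top 24 mm) both views put the ends in the same places within 4 mm. Lengths come out at 165-170 mm, and all ends are within ±0.10 m in x, inside the right halves. The robot is clear, so I hand in.

```bash
python3 -c "
from h import *
print(state()['time'],state()['contact_force'].round(1));print(job_done())"
```

```text
27.0 [0.9 0.1 0.9]
the job is handed in; nothing more can be done
None
```

I drew the blue instrument, then the yellow, straight out along their sleeves. Each was set tip-first on its tray half and eased flat by letting it turn in the grip along an arc (4–8 N), then released. The job was handed in at 27 s of the 72 s allowed.

**Tray positions:** The last two-camera check puts these points in the tray frame (average of the two views):

| Instrument | Butt (x, y) | Tip (x, y) |
|---|---|---|
| Blue | (0.075, 0.044) m | (-0.090, 0.041) m |
| Yellow | (0.074, -0.051) m | (-0.097, -0.052) m |

Both lie in their own halves with the butt towards the red grip. The two views agree within 4 mm when I assume the instruments lie flat, and the lengths come out at 165–171 mm.

**Surroundings:** By eye in the last pictures, the stand, grey instrument, beaker, bottle, dishes and lamp have not moved. The force reading was only noise, about 1 N, and the gripper was clear of everything.

**Checks that disagreed:** My direct height triangulation of hand-picked points scattered from -7 to 40 mm, with misses of up to 8 mm. It also put the yellow tip near the wall, at x = -0.105 m. I took this as imprecise picking, because the check above and the pictures contradict it. In the check above, the two views also differed by 13 mm on the front edge of the blue handle.

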